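# Click the right sealing cap onto a centrifuge bucket and keep it pressed

## Task

One of the two centrifuge buckets in the loading rack is still open. Pick the one of the three loose sealing caps that fits it, push it straight down on the open bucket until both spring clips snap over its rim, and go on pressing it firmly down on the sealing ring so that I can check the seam: finish like that, still pressing on the cap with the gripper, not letting go. Leave the other two caps and the things round about where they are.

Things in the scene. Friction and masses are not known exactly. Their poses are not given: they have to be found in the camera images.
- mouth (a point): centre of the top face of the black sealing ring on the OPEN bucket, 130 mm above the bench; z up, x along the line through its two spring clips (at +x and -x), y toward the neighbouring bucket, capped already, 120 mm away. The mouth is 57 mm in diameter and free for 32 mm below this point (small tubes stand below).
- rack: grey two-well loading rack, 108 x 232 x 48 mm, fixed to the bench, origin at the centre of its underside. Two fixed aluminium buckets of 71 mm diameter stand in it, at y = +60 mm (capped) and y = -60 mm (open) of its frame. The capped one reaches 175 mm above the bench.
- clip_front (a joint): steel spring clip of the open bucket on the -x side of mouth, 18 mm wide: angle bent outward, rad; 0 at rest and when snapped over a cap. It stands at most 41 mm from the mouth's axis and 20 mm above the ring; its nose slopes down and inward to 29.5 mm from the axis, 4 mm above the ring. A 66 mm flange pushed down bends it by about 0.09, then it springs back over it.
- clip_back (a joint): the same clip on the +x side of mouth. The two clips together resist the cap with about 8 to 20 N before they snap over it; then the force suddenly drops to a few N.
- seal (a joint): how far the springy black sealing ring (67 mm outside, 8 mm high) of the open bucket is squashed down, m: 0 free, 0.005 fully squashed; about 3 N per mm. A cap clipped on but not pressed squashes it by about 0.001 or less; firm pressing by 0.002 or more.
- cap_a: loose white cap with a 56 mm flange and a 44 mm spigot. Otherwise shaped as cap_b.
- cap_b: loose white cap, 66 mm flange, 54 mm spigot, round, so its angle about z on the bucket is free. Origin: centre of the spigot's underside, on which it stands; z up. Spigot 18 mm high with a 4 mm chamfer, flange from 18 to 22 mm above the origin, low dome up to 26 mm, on it an upright fin 14 mm thick (y), 40 mm long (x), top at 62 mm. 60 g. Clipped on, its origin is 18 to 19 mm below mouth, pressed 23.
- cap_c: loose white cap with a 76 mm flange and a 64 mm spigot. Otherwise shaped as cap_b.
- timer: loose white bench timer, 68 x 68 x 19 mm, to be left alone; origin at the centre of its underside
- stain_bottle: loose small brown bottle, 34 mm diameter, 78 mm high, to be left alone; origin at the centre of its underside
- forceps: loose steel forceps lying flat, 130 mm long, to be left alone; origin under their middle
Not all that is in view belongs to the job. Leave any orange look-alike of the cap_b alone.

How it is judged:
By the outcome, as a careful person would: the job done as asked, in the order asked, and still so for the second after the job is handed in, while the arm keeps its last pose, push and grip.
It also fails if it takes over 58 s, if anything falls off the work surface, if the arm or the gripper's body presses on something with over 40 N, if the wrist force passes 120 N, or if a joint passes its speed limit or range.

## Robot

A 7-joint arm with a two-finger parallel gripper is mounted at the origin on a cart in front of the work surface, level with it; the furniture and walls round the work are solid. World frame = base frame: x ahead of the robot, y to its left, z up, the work surface at z = 0. Lengths are in m, angles in rad, forces in N, time in s.
With the tool pointing down it reaches from about 0.4 to 0.85 m from the base axis. Payload 4.5 kg.
Tool frame: the origin (TCP) lies at the very end of the fingers, on their centre line; the grasp point (between the pads) lies 19 mm behind it (r.pinch_z is the distance from the TCP to the grasp point, in m); z points along the fingers, y is the line along which they close (so a half turn about z gives the same grasp; the last joint's range is limited). The gripper opens to 88 mm and grips with 3 to 60 N. Pads are 18 mm wide; open, the fingers measure 123 mm over their backs; the gripper's body (75 mm by 187 mm) begins 45 mm behind the grasp point.
Start: joints at [-1.131, 0.689, -0.195, 1.565, 0.157, 0.902, -0.215], TCP at [0.247, 0.574, 0.239] pointing down, gripper open.
Joint ranges: [-3.01, 3.01], [-0.46, 2.08], [-1.47, 1.51], [0.13, 2.56], [-1, 4.14], [0.04, 2.09], [-2.66, 2.66]. Speed limits (rad/s): [2.57, 2.57, 3.14, 3.14, 3.14, 3.14, 3.14].

## Interface

Orientations are given as a unit quaternion [x, y, z, w].
In Python, from plant import r, cams gives the robot as it stands.
- The arm moves only by the shell command python3 -m pendant 'ROWS' [FORCE]. ROWS is JSON, a list of rows, each a list of 3 entries, a list of its own where there are three numbers: the closure, from -1 (fully open) to 1 (shut), then the shift along the tool's x, y, z in mm, then the turn, a rotation vector about the tool's x, y, z in degrees. A call has 1 to 8 rows; each row shifts and turns the commanded pose from where the row before left it, along the tool's axes as they then stand; what a row does not reach is not made up. A row lasts 1/8 s, in which the tool goes at most 62.5 mm and 10.7 degrees, less where a joint would pass 70% of its speed; a pose out of reach is approached as far as the arm can. A call with a gripper value outside its range is refused whole. The fingers move at their own pace and stop on an object; FORCE is the grip in N (left out, the last holds). Time passes only in rows, so rows that do not move let the fingers close. It gives the time, the measured TCP pose, the force, the opening and the grip force at its end, in the units of the state.
- r.get_state(): the state, without advancing time (a new reading comes with each control period).
- cams.snapshot(name): name is "scene" or "side" or "wrist"; returns a dict with "img" (420x560x3 uint8, red, green, blue), "camera_matrix" (3x3 intrinsics, pixels), "camera_from_world" (4x4, takes a point from world to camera coordinates); the wrist camera has in their place "tool_from_camera" (4x4, takes a point from camera to tool coordinates, whose origin is the TCP and whose axes are the flange's). Camera axes: x right, y up, looking along -z (the intrinsics and any distortion apply to the point x, -y, -z); pixel columns grow to the right and rows downward; lengths in m; the calibration is good to about 2 mm. The wrist camera is an equidistant fisheye: a pixel r from the principal point sees the ray r / f radians off the axis. A picture is of the moment at which its call begins: read the wrist's pose just before it. There is no depth.
- r.finish_job(): hands the job in; it is judged then, once.
The state is a dict: "clock": time; "q": joint angles; "qd": joint speeds; "joint_torque": joint torques, N m; "tool_pos": TCP position; "eef_rot": TCP orientation; "contact_force": force on the tool from outside, world axes, zero at the start; "moment": the same for the moment, N m; "opening": opening from 0.0 (shut) to 1.0 (fully open); "finger_force": force on a finger pad.
Only numpy, scipy, OpenCV 4.12 (cv2) and the standard library are available. Lean on these libraries where they do the work, as an engineer would, in place of code of your own. Each camera call takes 0.05 s, during which the arm holds its last target. There are 200 camera calls.

## Working session

There is one attempt and no reset: what is moved stays moved. The work goes in short steps, Python scripts to look and compute and a shell command to move; the robot and the scene stay as the last step left them, time stands still between calls to the robot, and variables do not carry over. Pictures are saved under pics/ and viewed, at most 10 in all, crops included, and the job is handed in when it is done.

```bash
ls; mkdir -p pics
python3 - <<'E'
from plant import r,cams
import cv2,numpy as np
for n in ("scene","side"):
    s=cams.snapshot(n); cv2.imwrite(f"pics/{n}0.png",cv2.resize(s["img"][:,:,::-1],(800,600)))
    np.savez(f"{n}.npz",K=s["camera_matrix"],T=s["camera_from_world"],img=s["img"])
    print(n,s["camera_matrix"],s["camera_from_world"],[k for k in s])
print(r.get_state()["eef_rot"],r.get_state()["clock"],r.pinch_z)
E
```

```text
pics
scene [[435.08077267   0.         273.16826503]
 [  0.         435.08077267 207.75085406]
 [  0.           0.           1.        ]] [[ 0.76845953 -0.63950854  0.02233313 -0.49614384]
 [ 0.23233304  0.31136015  0.92145332 -0.20128135]
 [-0.59623091 -0.70291086  0.38784664 -0.78934537]
 [ 0.          0.          0.          1.        ]] ['img', 'camera_matrix', 'camera_from_world']
side [[459.77074292   0.         283.97157491]
 [  0.         459.77074292 210.65713313]
 [  0.           0.           1.        ]] [[ 0.92670986 -0.37524436 -0.02001251 -0.55893961]
 [ 0.22069248  0.50037593  0.83720891 -0.16016523]
 [-0.30414414 -0.78026637  0.54651691 -1.33441032]
 [ 0.          0.          0.          1.        ]] ['img', 'camera_matrix', 'camera_from_world']
[ 2.01441584e-01  9.79500190e-01 -8.09091546e-04 -1.09613887e-04] 0.1 0.0187
```

View pics/scene0.png

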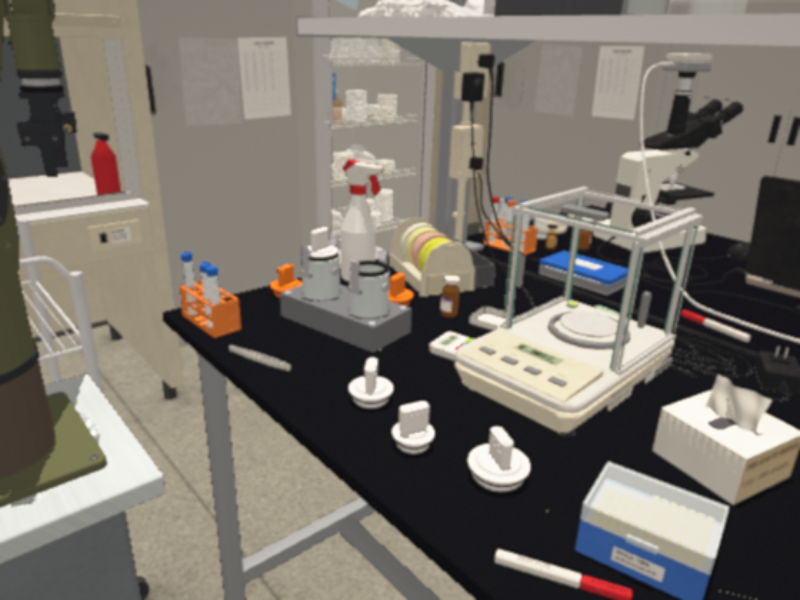

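View pics/side0.png

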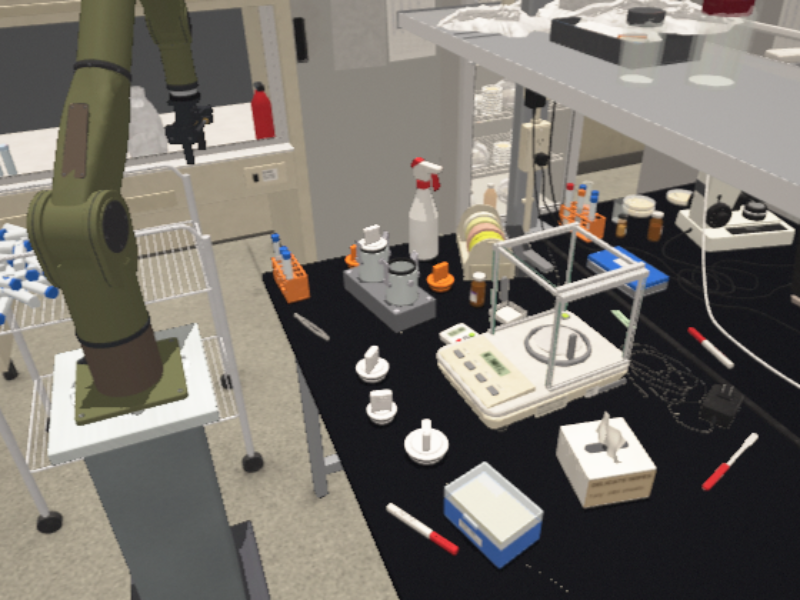

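Candidate white caps in the scene view, as flange centre and flange width: (371,390) ~46 px, (413,434) ~43 px and (499,465) ~63 px. The orange look-alikes are at (287,280) and (400,290). The open bucket is the right one, at (370,275). I'll measure the flange diameters in enlarged crops.

Run:
```python
import cv2,numpy as np
a=np.load("scene.npz")["img"][:,:,::-1];b=np.load("side.npz")["img"][:,:,::-1]
A=cv2.resize(a[240:350,235:380],(792,600),interpolation=cv2.INTER_CUBIC)  # 5.46x
cv2.imwrite("pics/c1.png",A)
B=cv2.resize(b[155:330,235:335],None,fx=4,fy=3.4,interpolation=cv2.INTER_CUBIC)
C=cv2.resize(a[155:245,190:300],None,fx=3.6,fy=3.6,interpolation=cv2.INTER_CUBIC)
out=np.zeros((600,800,3),np.uint8);out[:595,:400]=B[:595,:400];out[:324,400:796]=C
cv2.imwrite("pics/c2.png",out)
```

```text
(no output)
```

View pics/c1.png

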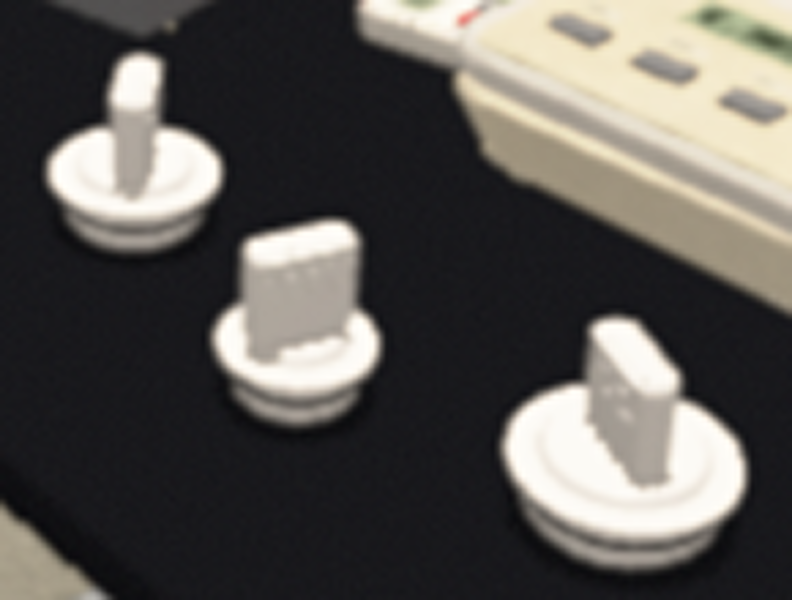

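View pics/c2.png

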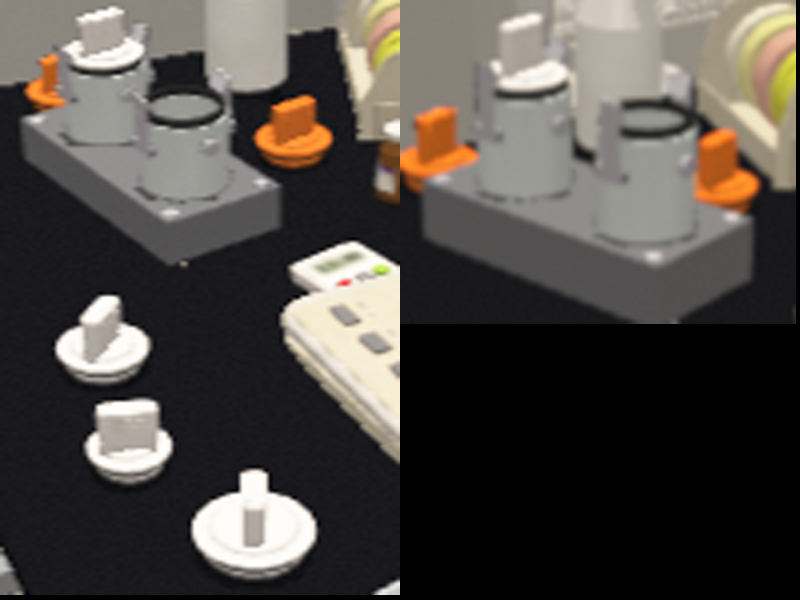

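```bash
cat > h.py <<'E'
import numpy as np
from scipy.optimize import least_squares
D={n:np.load(n+".npz") for n in("scene","side")}
def proj(n,p):
    d=D[n];c=d["T"][:3,:3]@p+d["T"][:3,3]; u=d["K"]@np.array([c[0],-c[1],-c[2]]);return u[:2]/u[2],-c[2]
def ray(n,uv):
    d=D[n];v=np.linalg.inv(d["K"])@[uv[0],uv[1],1];R=d["T"][:3,:3];return -R.T@d["T"][:3,3],R.T@[v[0],-v[1],-v[2]]
def onz(n,uv,z):
    o,v=ray(n,uv);return o+v*(z-o[2])/v[2]
def tri(a,b):
    s=least_squares(lambda p:np.r_[proj("scene",p)[0]-a,proj("side",p)[0]-b],[.6,0,.05]);return s.x,np.abs(s.fun).max()
E
python3 - <<'E'
from h import *
np.set_printoptions(precision=4,suppress=True)
for n,a,b,wa,wb,z in [("c1",(259.7,272.1),(260.7,257.6),32.2,23.5,.022),("c2",(289.4,303.2),(267.2,286.5),30.8,21.5,.022),("c3",(349.2,324.9),(298.5,312),45,31,.022),("ring",(260.6,188.3),(281.5,186.8),25.3,20.5,.13)]:
    p,e=tri(a,b);print(n,p,e,onz("scene",a,z),onz("side",b,z),"diam",wa*proj("scene",p)[1]/D["scene"]["K"][0,0],wb*proj("side",p)[1]/D["side"]["K"][0,0])
def s1(x,y):return(235+x/5.462,240+y/5.4545)
def s2(x,y):return(235+x/4,155+y/3.4)
# fin tops long-axis ends z=.062
def sc(x,y):return(190+(x-400)/3.6,155+y/3.6)
for n,uv in [("c1 fin",[s1(140,62),s1(132,98)]),("c2 fin",[s1(250,252),s1(350,236)])]:
    p,q=[onz("scene",u,.062) for u in uv];print(n,p,q,np.degrees(np.arctan2(*(q-p)[1::-1])))
for n,uv in [("c1",[s2(113,300),s2(90,322)]),("c2",[s2(98,408),s2(156,406)])]:
    p,q=[onz("side",u,.062) for u in uv];print(n,p,q,np.degrees(np.arctan2(*(q-p)[1::-1])))
# rack top corners z=.048: side crop left(23,113)?,near(180,247),right(280,197->185)
L,N,R=[onz("side",s2(*u),.048) for u in[(23,120),(178,236),(280,186)]];print("side rack",L,N,R)
L,N,R=[onz("scene",sc(*u),.048) for u in[(425,183),(660,290),(752,225)]];print("scene rack",L,N,R)
E
```

```text
c1 [ 0.4593 -0.1779  0.0135] 0.3187694025428982 [ 0.4502 -0.1897  0.022 ] [ 0.4563 -0.1864  0.022 ] diam 0.06904067701446791 0.06787100449400543
c2 [ 0.4336 -0.3021  0.0145] 0.670158013987816 [ 0.4257 -0.3112  0.022 ] [ 0.4314 -0.3072  0.022 ] diam 0.05874920250559424 0.05717372054155226
c3 [ 0.4735 -0.4174  0.0144] 0.05717639480616299 [ 0.4654 -0.4236  0.022 ] [ 0.4706 -0.4241  0.022 ] diam 0.07991380821170474 0.07719011383015009
ring [ 0.5973 -0.0031  0.1232] 0.5714326161552492 [ 0.5846 -0.0204  0.13  ] [ 0.5935 -0.0103  0.13  ] diam 0.06370077245782527 0.06448545790450198
c1 fin [ 0.4622 -0.177   0.062 ] [ 0.4424 -0.1972  0.062 ] -134.32329946679087
c2 fin [ 0.4094 -0.3035  0.062 ] [ 0.4426 -0.3169  0.062 ] -21.926335025648942
c1 [ 0.4698 -0.1758  0.062 ] [ 0.4449 -0.1974  0.062 ] -138.98877750092515
c2 [ 0.4145 -0.3     0.062 ] [ 0.4499 -0.3128  0.062 ] -19.854655519765647
side rack [0.5068 0.1565 0.048 ] [ 0.5536 -0.0885  0.048 ] [ 0.6588 -0.0447  0.048 ]
scene rack [0.5    0.1479 0.048 ] [ 0.5287 -0.0988  0.048 ] [ 0.6453 -0.0573  0.048 ]
```

The diameters come out near 69, 58 and 79 mm, about 4 % high, which matches 66, 56 and 76 mm. So the cap at scene (371,390) is cap_b, at about (0.455, -0.188) with its fin at about 43°. I'll move over it on an arc around the base.

```bash
python3 -m pendant '[[-1,[0,-58,0],[0,0,0]],[-1,[0,-58,0],[0,0,0]],[-1,[0,-58,0],[0,0,0]],[-1,[-58.7,-3.9,0],[0,0,7.5]],[-1,[-58.7,-3.9,0],[0,0,7.5]],[-1,[-58.7,-3.9,0],[0,0,7.5]],[-1,[-58.7,-3.9,0],[0,0,7.5]],[-1,[-58.7,-3.9,0],[0,0,7.5]]]'
python3 -m pendant '[[-1,[-58.7,-3.9,0],[0,0,7.5]],[-1,[-58.7,-3.9,0],[0,0,7.5]],[-1,[-58.7,-3.9,0],[0,0,7.5]],[-1,[-58.7,-3.9,0],[0,0,7.5]],[-1,[-58.7,-3.9,0],[0,0,7.5]],[-1,[-58.7,-3.9,0],[0,0,7.5]],[-1,[-58.7,-3.9,0],[0,0,7.5]],[-1,[0,0,0],[0,0,0]]]'
```

```text
clock: 1.1
tool_pos: [0.3942, 0.2194, 0.2386]
eef_rot: [0.507, 0.862, 0.0, 0.0]
contact_force: [0.9, 0.1, -0.2]
opening: 0.992
finger_force: 0.0
clock: 2.1
tool_pos: [0.4109, -0.1812, 0.2387]
eef_rot: [0.838, 0.546, -0.001, 0.001]
contact_force: [0.9, 0.2, 0.5]
opening: 1.002
finger_force: 0.0
```

```bash
python3 -m pendant '[[-1,[11,43,0],[0,0,0]],[-1,[0,0,20],[0,0,10]],[-1,[0,0,20],[0,0,10]],[-1,[0,0,0],[0,0,3]],[-1,[0,0,0],[0,0,0]]]'
python3 - <<'E'
from plant import r,cams
import cv2,numpy as np
st=r.get_state(); s=cams.snapshot("wrist")
np.savez("wrist1.npz",K=s["camera_matrix"],T=s["tool_from_camera"],img=s["img"],p=st["tool_pos"],q=st["eef_rot"])
cv2.imwrite("pics/w1.png",cv2.resize(s["img"][:,:,::-1],(800,600)))
print(s["camera_matrix"],s["tool_from_camera"],[k for k in s])
E
```

```text
clock: 2.72
tool_pos: [0.4575, -0.1827, 0.199]
eef_rot: [0.927, 0.374, 0.0, -0.0]
contact_force: [-0.1, -0.0, -0.4]
opening: 1.002
finger_force: 0.0
[[325.1922621    0.         277.96558193]
 [  0.         325.1922621  206.04441196]
 [  0.           0.           1.        ]] [[-7.67381825e-04  9.62788270e-01  2.70255726e-01  7.05830927e-02]
 [ 9.99999568e-01  8.80393862e-04 -2.96946122e-04  3.66722240e-04]
 [-5.23827726e-04  2.70255382e-01 -9.62788530e-01 -1.46688754e-01]
 [ 0.00000000e+00  0.00000000e+00  0.00000000e+00  1.00000000e+00]] ['img', 'camera_matrix', 'tool_from_camera']
```

View pics/w1.png

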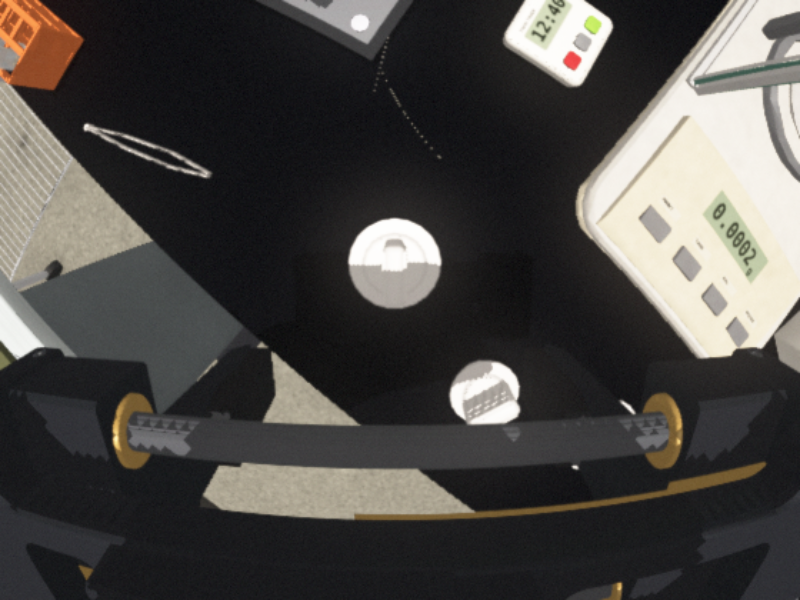

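The wrist picture shows cap_b with its flange centre at (395,263) and its fin near (396,254), roughly along the image's up axis. cap_a is at (485,392). Next I'll compute the position and enlarge the cap.

```bash
cat >> h.py <<'E'
from scipy.spatial.transform import Rotation as Ro
def wray(f,uv,z):
    d=np.load(f);K=d["K"];a=np.array([uv[0]-K[0,2],uv[1]-K[1,2]])/K[0,0];t=np.hypot(*a);u=a/max(t,1e-9)*np.sin(t)
    v=np.array([u[0],-u[1],-np.cos(t)]);T=d["T"];R=Ro.from_quat(d["q"]).as_matrix()
    o=R@T[:3,3]+d["p"];v=R@T[:3,:3]@v;P=o+v*(z-o[2])/v[2];return P,R.T@(P-d["p"])
E
python3 - <<'E'
from h import *
import cv2
np.set_printoptions(precision=4,suppress=True)
print(wray("wrist1.npz",(276.5,184.1),.021))
for u in((349,263),(441,263),(395,218),(395,308)):print(wray("wrist1.npz",np.array(u)*.7,.022)[1])
im=np.load("wrist1.npz")["img"][145:225,225:330,::-1]
g=np.clip((im.astype(float)-120)*1.9,0,255).astype(np.uint8)
cv2.imwrite("pics/w1c.png",cv2.resize(g,None,fx=7,fy=7,interpolation=cv2.INTER_CUBIC))
E
```

```text
(array([ 0.4587, -0.1801,  0.021 ]), array([ 0.0027, -0.001 ,  0.178 ]))
[ 0.003  -0.0338  0.177 ]
[0.0029 0.0318 0.177 ]
[ 0.0351 -0.001   0.1771]
[-0.0306 -0.0011  0.177 ]
```

View pics/w1c.png

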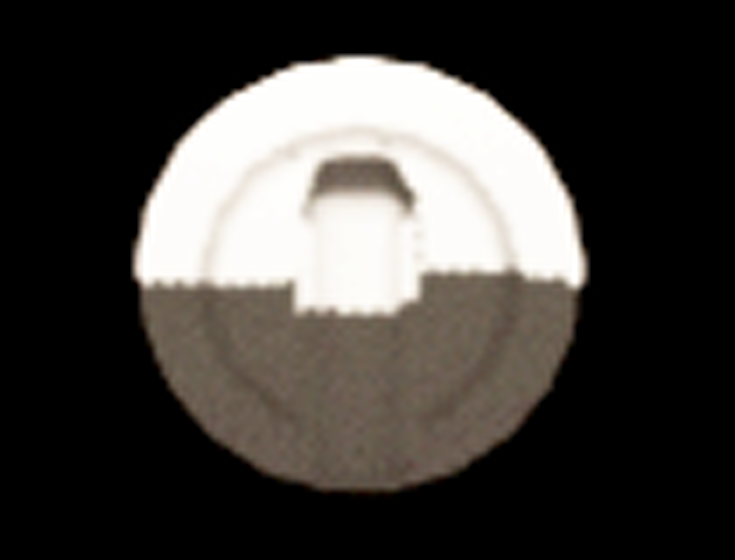

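The flange measures 65.7 mm, so this is cap_b, and its fin lies along tool x. I'll correct by x +2.5 and y -1, descend, and grip.

```bash
python3 -m pendant '[[-1,[2.5,-1,30],[0,0,0]],[-1,[0,0,50],[0,0,0]],[-1,[0,0,45],[0,0,0]],[-1,[0,0,30],[0,0,0]],[-1,[0,0,14],[0,0,0]],[-1,[0,0,0],[0,0,0]]]'
python3 -m pendant '[[1,[0,0,0],[0,0,0]],[1,[0,0,0],[0,0,0]],[1,[0,0,0],[0,0,0]],[1,[0,0,0],[0,0,0]],[1,[0,0,0],[0,0,0]],[1,[0,0,0],[0,0,0]],[1,[0,0,0],[0,0,0]],[1,[0,0,0],[0,0,0]]]' 50
```

```text
clock: 3.52
tool_pos: [0.4584, -0.181, 0.0298]
eef_rot: [0.928, 0.373, 0.0, -0.0]
contact_force: [-0.3, -0.9, 0.2]
opening: 1.003
finger_force: 0.0
clock: 4.53
tool_pos: [0.4581, -0.1809, 0.0296]
eef_rot: [0.928, 0.373, -0.0, -0.0]
contact_force: [0.1, -0.7, -0.5]
opening: 0.155
finger_force: 50.0
```

```bash
python3 - <<'E'
from h import *
print(onz("side",(347,228),.06),onz("side",(400,182),.06),onz("side",(297,181),0),onz("side",(330,225),0.01))
E
python3 -m pendant '[[1,[0,0,-30],[0,0,0]],[1,[0,0,-60],[0,0,0]],[1,[0,0,-60],[0,0,0]],[1,[0,0,-60],[0,0,0]],[1,[0,0,-10],[0,0,0]],[1,[46.3,-29,0],[0,0,0]],[1,[46.3,-29,0],[0,0,0]],[1,[46.3,-29,0],[0,0,0]]]'
python3 -m pendant '[[1,[0,0,0],[0,0,8.5]],[1,[0,0,0],[0,0,8.5]],[1,[0,0,0],[0,0,8.5]],[1,[0,0,0],[0,0,8.5]],[1,[0,0,0],[0,0,0]],[1,[0,0,0],[0,0,0]]]'
python3 - <<'E'
from plant import r,cams
import cv2,numpy as np
st=r.get_state(); s=cams.snapshot("wrist")
np.savez("wrist2.npz",K=s["camera_matrix"],T=s["tool_from_camera"],img=s["img"],p=st["tool_pos"],q=st["eef_rot"])
cv2.imwrite("pics/w2.png",cv2.resize(s["img"][:,:,::-1],(800,600)))
print(st["q"])
E
```

```text
[ 0.72418858 -0.20251959  0.06      ] [ 1.02274555 -0.03378572  0.06      ] [0.74310473 0.21513668 0.        ] [ 0.71909926 -0.10517448  0.01      ]
clock: 5.52
tool_pos: [0.4977, -0.0204, 0.2485]
eef_rot: [0.928, 0.372, -0.001, -0.0]
contact_force: [0.8, -0.4, -0.2]
opening: 0.154
finger_force: 50.0
clock: 6.28
tool_pos: [0.4978, -0.022, 0.249]
eef_rot: [0.996, 0.086, -0.001, -0.0]
contact_force: [-0.7, 0.8, -0.5]
opening: 0.156
finger_force: 50.0
[-0.380613    0.56479384  0.53488029  1.94880162 -0.41662059  0.73951897
 -0.99825439]
```

View pics/w2.png

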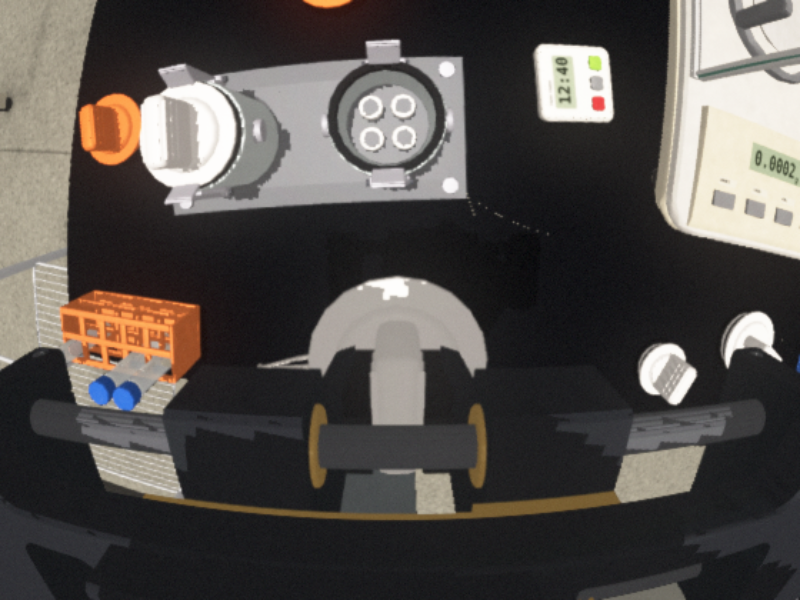

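```bash
cat > ring.py <<'E'
from h import *
import cv2,sys
np.set_printoptions(precision=4,suppress=True)
f=sys.argv[1]; u0=np.array(eval(sys.argv[2]))*.7
g=cv2.cvtColor(np.load(f)["img"],cv2.COLOR_RGB2GRAY)
c=wray(f,u0,.13)[1]; print("guess",wray(f,u0,.13)[0],c)
pts=np.array([wray(f,(x,y),.13)[1][:2] for y in range(int(max(u0[1]-60,0)),int(u0[1]+60)) for x in range(int(u0[0]-60),int(u0[0]+60)) if g[y,x]<45])
for k in range(8):
    d=pts-c[:2];rr=np.hypot(*d.T);m=(rr>.024)&(rr<.037)
    s=least_squares(lambda p:np.hypot(*(pts[m]-p[:2]).T)-p[2],[*c[:2],.031],loss="soft_l1",f_scale=.002);c=s.x
print("ring in tool",c,m.sum())
a=np.arctan2(*(pts[m]-c[:2]).T[::-1]);rr=np.hypot(*(pts[m]-c[:2]).T)
for b in range(8):
    k=(np.floor((a+np.pi)/(np.pi/4))==b);print(b*45-157,k.sum(),np.percentile(rr[k],[3,50,97])if k.any() else"")
E
python3 ring.py wrist2.npz '(389,118)'
python3 - <<'E'
from h import *
import cv2
p=np.load("wrist2.npz")["p"]
for u in((308,355),(488,355),(398,277)):print(wray("wrist2.npz",np.array(u)*.7,p[2]-.0076)[1])
# rack line: near edge top (175,214)->(467,197), z .048 ; clips
for a,b,z in(((175,214),(467,197),.048),((380,178),(383,44),.145)):
    q=wray("wrist2.npz",np.array(b)*.7,z)[1]-wray("wrist2.npz",np.array(a)*.7,z)[1];print(np.degrees(np.arctan2(q[1],q[0])))
im=np.load("wrist2.npz")["img"][20:140,215:330,::-1]
cv2.imwrite("pics/w2c.png",cv2.resize(np.clip(im*1.6,0,255).astype(np.uint8),None,fx=5,fy=5,interpolation=cv2.INTER_CUBIC))
E
```

```text
guess [ 0.5943 -0.0003  0.13  ] [ 0.0989 -0.0048  0.1189]
ring in tool [ 0.1003 -0.0066  0.0287] 127
-157 0 
-112 0 
-67 20 [0.028  0.0286 0.0293]
-22 49 [0.0278 0.0286 0.0305]
23 46 [0.0277 0.0285 0.0309]
68 12 [0.0283 0.0286 0.0293]
113 0 
158 0 
[ 0.004374   -0.03283279  0.00760234]
[0.00430881 0.03285705 0.00758485]
[3.34928875e-02 3.75721519e-06 7.55055390e-03]
87.99282874867245
1.3073818238986987
```

View pics/w2c.png

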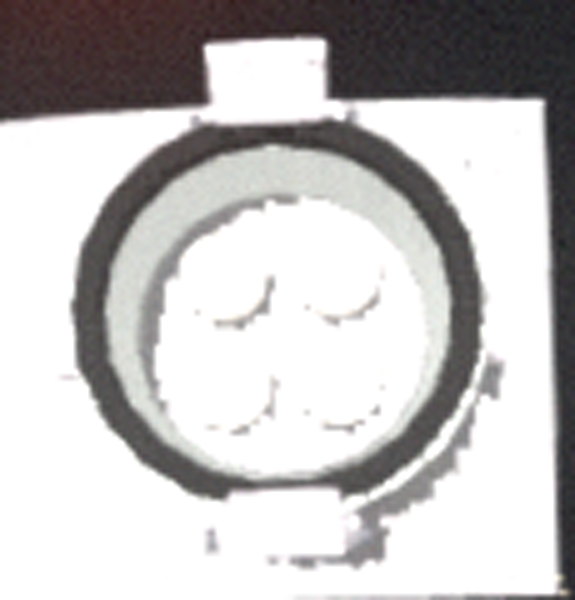

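Run:
```python
from h import *
np.set_printoptions(precision=4,suppress=True)
P=[wray("wrist2.npz",(215+a/5-.4,20+b/5-.4),.13)[1] for a,b in((107,312),(450,312),(278,146),(278,478),(76,312),(483,312))]
print(np.array(P),(P[0]+P[1])/2,(P[4]+P[5])/2,(P[2]+P[3])/2)
```

```text
[[ 0.1    -0.034   0.1189]
 [ 0.0996  0.0212  0.1189]
 [ 0.1273 -0.0064  0.1188]
 [ 0.0722 -0.0065  0.1189]
 [ 0.1002 -0.0391  0.1189]
 [ 0.0997  0.0265  0.1189]] [ 0.0998 -0.0064  0.1189] [ 0.0999 -0.0063  0.1189] [ 0.0997 -0.0065  0.1189]
```

```bash
python3 -m pendant '[[1,[49.5,-3.4,0],[0,0,1.5]],[1,[50,-3,0],[0,0,0]],[1,[0,0,0],[0,0,0]],[1,[0,0,40],[0,0,0]],[1,[0,0,30],[0,0,0]],[1,[0,0,7],[0,0,0]],[1,[0,0,0],[0,0,0]],[1,[0,0,0],[0,0,0]]]'
python3 - <<'E'
from plant import r,cams
import cv2,numpy as np
o=[]
for n,(x,y) in(("scene",(205,140)),("side",(225,135))):
    s=cams.snapshot(n)["img"][y:y+85,x:x+110,::-1];np.savez(n+"3.npz",img=s);o.append(cv2.resize(s,(396,306),interpolation=cv2.INTER_CUBIC))
w=cams.snapshot("wrist")["img"][:,:,::-1]
cv2.imwrite("pics/p3.png",np.vstack([np.hstack(o),cv2.resize(w[120:280],(792,290))]))
E
```

```text
clock: 7.32
tool_pos: [0.5963, -0.0005, 0.1741]
eef_rot: [0.997, 0.072, 0.001, 0.0]
contact_force: [0.1, -1.0, 0.4]
opening: 0.152
finger_force: 50.0
```

View pics/p3.png

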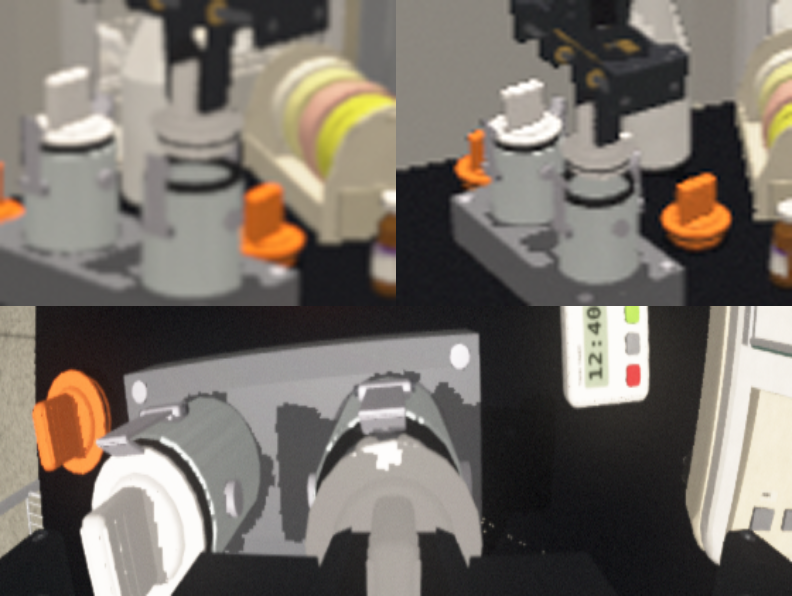

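The cap hangs over the ring: flange and ring are at x ≈198/199 in the scene half and 602/600 in the side half. The measured pose is about 2 mm off the computed target, so I'll check the reading noise before descending.

```bash
python3 -m pendant '[[1,[0,0,0],[0,0,0]]]'
python3 - <<'E'
from plant import r,cams
import numpy as np
print(np.load("wrist2.npz")["p"],np.load("wrist2.npz")["q"])
for i in range(4):
    s=r.get_state();print(s["clock"],s["tool_pos"],s["eef_rot"]);cams.snapshot("wrist")
E
```

```text
clock: 7.6
tool_pos: [0.5959, -0.0001, 0.1732]
eef_rot: [0.997, 0.072, 0.0, -0.0]
contact_force: [-0.5, -0.2, -0.3]
opening: 0.156
finger_force: 50.0
[ 0.49784311 -0.021986    0.24902845] [ 9.96272968e-01  8.62531702e-02 -7.47061207e-04 -6.96415766e-05]
7.6 [ 5.95858595e-01 -1.22823854e-04  1.73238937e-01] [ 9.97400571e-01  7.20546405e-02  4.77006724e-04 -5.62721416e-05]
7.65 [ 5.95761017e-01 -1.60304207e-04  1.73086374e-01] [ 9.97402962e-01  7.20223908e-02  3.24693779e-04 -3.22194349e-05]
7.7 [ 5.95688776e-01 -1.32332373e-04  1.72939792e-01] [ 9.97404214e-01  7.20054934e-02  1.98012848e-04 -5.74975289e-05]
7.75 [ 5.95651776e-01 -1.52285939e-04  1.72857141e-01] [ 9.97404836e-01  7.19970632e-02  1.25115543e-04 -3.37412558e-05]
```

```bash
python3 -m pendant '[[1,[-0.5,-1.5,0],[0,0,0]],[1,[0,0,6],[0,0,0]],[1,[0,0,5],[0,0,0]],[1,[0,0,4],[0,0,0]],[1,[0,0,0],[0,0,0]],[1,[0,0,0],[0,0,0]]]' 60
python3 -m pendant '[[1,[0,0,3],[0,0,0]],[1,[0,0,0],[0,0,0]],[1,[0,0,0],[0,0,0]]]'
```

```text
clock: 8.55
tool_pos: [0.595, 0.0011, 0.1578]
eef_rot: [0.997, 0.072, 0.0, 0.0]
contact_force: [0.2, -0.3, -0.8]
opening: 0.155
finger_force: 60.0
clock: 8.93
tool_pos: [0.5949, 0.0012, 0.1547]
eef_rot: [0.997, 0.072, 0.0, -0.0]
contact_force: [-0.0, -0.4, -0.3]
opening: 0.153
finger_force: 60.0
```

```bash
python3 -m pendant '[[1,[0,0,3],[0,0,0]],[1,[0,0,2],[0,0,0]],[1,[0,0,0],[0,0,0]]]'
python3 -m pendant '[[1,[0,0,2],[0,0,0]],[1,[0,0,2],[0,0,0]],[1,[0,0,0],[0,0,0]]]'
```

```text
clock: 9.3
tool_pos: [0.595, 0.001, 0.1499]
eef_rot: [0.997, 0.072, 0.0, 0.0]
contact_force: [0.0, -0.4, 3.0]
opening: 0.156
finger_force: 60.0
clock: 9.68
tool_pos: [0.5955, 0.0007, 0.1469]
eef_rot: [0.997, 0.072, 0.001, 0.0]
contact_force: [-2.5, -0.9, 8.2]
opening: 0.153
finger_force: 60.0
```

```bash
python3 -m pendant '[[1,[0,0,2],[0,0,0]],[1,[0,0,0],[0,0,0]],[1,[0,0,0],[0,0,0]]]'
python3 -m pendant '[[1,[0,0,2],[0,0,0]],[1,[0,0,0],[0,0,0]],[1,[0,0,0],[0,0,0]]]'
python3 -m pendant '[[1,[0,0,2],[0,0,0]],[1,[0,0,0],[0,0,0]],[1,[0,0,0],[0,0,0]]]'
```

```text
clock: 10.05
tool_pos: [0.5937, 0.0018, 0.1422]
eef_rot: [0.997, 0.072, -0.001, -0.0]
contact_force: [-0.4, -0.3, -9.9]
opening: 0.156
finger_force: 60.0
clock: 10.42
tool_pos: [0.5945, 0.0017, 0.1415]
eef_rot: [0.997, 0.072, -0.0, -0.0]
contact_force: [-1.1, -0.2, -3.0]
opening: 0.153
finger_force: 60.0
clock: 10.8
tool_pos: [0.5951, 0.0014, 0.1402]
eef_rot: [0.997, 0.072, 0.0, -0.0]
contact_force: [-2.4, 1.5, 3.5]
opening: 0.151
finger_force: 60.0
```

The force rose to about 8 N and then dropped suddenly, so the clips have snapped. Now the firm press.

```bash
python3 -m pendant '[[1,[0,0,1.5],[0,0,0]],[1,[0,0,0],[0,0,0]],[1,[0,0,0],[0,0,0]]]'
python3 -m pendant '[[1,[0,0,1.5],[0,0,0]],[1,[0,0,0],[0,0,0]],[1,[0,0,0],[0,0,0]],[1,[0,0,0],[0,0,0]],[1,[0,0,0],[0,0,0]]]'
```

```text
clock: 11.18
tool_pos: [0.5951, 0.0013, 0.1389]
eef_rot: [0.997, 0.072, 0.0, -0.0]
contact_force: [-2.2, 2.0, 7.2]
opening: 0.155
finger_force: 60.0
clock: 11.8
tool_pos: [0.5951, 0.0014, 0.1378]
eef_rot: [0.997, 0.072, 0.001, -0.0]
contact_force: [-3.1, 1.8, 10.9]
opening: 0.151
finger_force: 60.0
```

Run:
```python
from plant import r,cams
import cv2,numpy as np
o=[]
for n,(x,y) in(("scene",(205,140)),("side",(225,135))):
    s=cams.snapshot(n)["img"][y:y+85,x:x+110,::-1];o.append(cv2.resize(s,(396,306),interpolation=cv2.INTER_CUBIC))
w=cams.snapshot("wrist")["img"][:,:,::-1]
cv2.imwrite("pics/p4.png",np.vstack([np.hstack(o),cv2.resize(w[120:280],(792,290))]))
s=r.get_state();print(s["tool_pos"],s["contact_force"])
```

```text
[0.59512736 0.00134144 0.13783691] [-3.41758348  2.37097546 10.19691266]
```

View pics/p4.png

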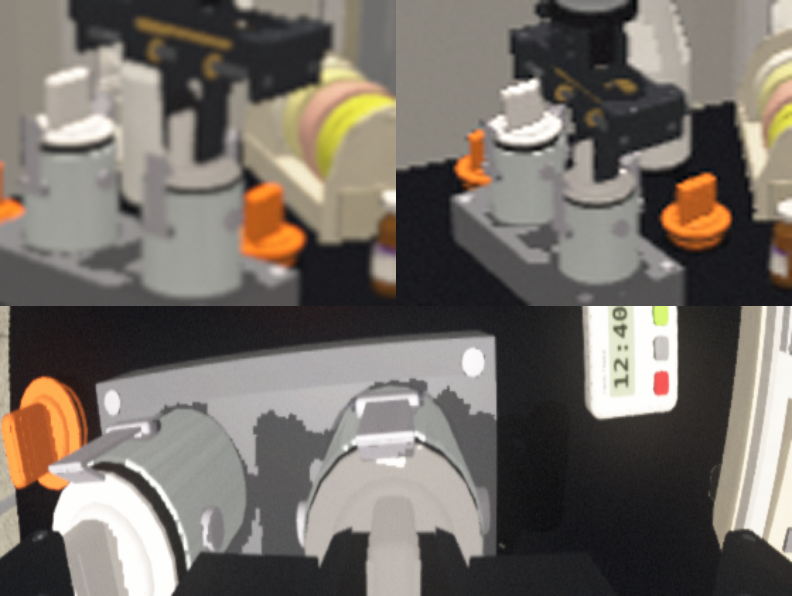

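The cap sits level on the ring with the far clip over its rim. The front clip stands upright at (155,190), and there is a steady 10 N press. Handing in.

```bash
python3 -c "
from plant import r
print(r.finish_job())"
```

```text
the job is handed in; nothing more can be done
None
```

I pushed cap_b down on the open bucket until the clips snapped (force rose to about 8 N, then dropped), and handed the job in at about 12 s with the gripper still pressing at about 10 N, squashing the ring by an estimated 3.8 mm; the far clip is visibly over the rim, but the front clip's hold I judged from the force drop and its upright stance.

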